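Tip the draw balls into the draw bowl

ROBOT

A 6-joint arm with a two-finger parallel gripper is mounted at the origin on the work surface. World frame = base frame: x ahead of the robot, y to its left, z up, the work surface at z = 0. Lengths are in m, angles in rad, forces in N, time in s.
With the tool pointing down it reaches from about 0.35 to 0.975 m from the base axis. Payload 4.9 kg.
Tool frame: the origin (TCP) lies at the very end of the fingers, on their centre line; the grasp point (between the pads) lies 19 mm behind it (arm.tcp_to_grasp is the z of the grasp point in the tool frame, in m); z points along the fingers, y is the line along which they close (so a half turn about z gives the same grasp; the last joint's range is limited). The gripper opens to 85 mm and grips with 20 to 120 N. Pads are 22 mm wide; open, the fingers measure 114 mm over their backs; the gripper's body (76 mm by 85 mm) begins 54 mm behind the grasp point. The pads swing forward as they close: fully open they stand 13 mm farther back than shut.
Start: joints at [-1.448, 0.053, 1.613, -0, 1.476, -0.119], TCP at [0.15, -0.607, 0.231] pointing down, gripper open.
Joint ranges: [-3.01, 3.01], [-1.01, 2.22], [0.06, 2.58], [-1.02, 4.17], [0.09, 2.62], [-3.14, 3.14]. Speed limits (rad/s): [2.57, 2.57, 3.14, 3.14, 3.14, 3.14].

INTERFACE

Orientations are given as a rotation vector (axis times angle).
In Python, from plant import arm gives the robot as it stands.
- The arm moves only by the tool send_rows, never from a script. Its argument "steps" is one flat list of numbers, 7 for each row, row after row: the shift along the tool's x, y, z in mm, then the turn, a rotation vector about the tool's x, y, z in rad, then the opening, from -1 (shut) to 1 (fully open). In form: [tx, ty, tz, ax, ay, az, gripper, tx, ty, tz, ax, ay, az, gripper, ...]. A call has 1 to 8 rows; each row shifts and turns the commanded pose from where the row before left it, along the tool's axes as they then stand; what a row does not reach is not made up. A row lasts 1/12 s, in which the tool goes at most 41.7 mm and 7.16 degrees, less where a joint would pass 70% of its speed; a pose out of reach is approached as far as the arm can. A call with a gripper value outside its range is refused whole. The fingers move at their own pace and stop on an object; "squeeze" is the grip in N (left out, the last holds). Time passes only in rows, so rows that do not move let the fingers close. It gives the time, the measured TCP pose, the force, the opening and the grip force at its end, in the units of the state.
- arm.get_state(): the state, without advancing time (a new reading comes with each control period).
- arm.camera(name): name is "scene" or "side" or "wrist"; returns (picture, depth): 480x640x3 uint8, red, green, blue; 480x640 float32, m along the optical axis (not along the pixel's ray), 0 where there is no reading.
- arm.camera_params(name): a dict with "camera_matrix" (3x3 intrinsics, pixels), "R" (3x3) and "t" (3): a world point X has camera coordinates R X + t. Camera axes: x right, y down, z forward; pixel columns grow to the right and rows downward; lengths in m; the calibration is good to about 2 mm. A picture is of the moment at which its call begins: read the wrist's pose just before it. camera_params takes no time and is no camera call; for the wrist camera it gives the pose at the moment of the call.
- arm.sign_off(): hands the job in; it is judged then, once.
The state is a dict: "time_s": time; "qpos": joint angles; "qvel": joint speeds; "joint_efforts": joint torques, N m; "eef_pos": TCP position; "orientation": TCP orientation; "ft_force": force on the tool from outside, world axes, zero at the start; "moment": the same for the moment, N m; "width": finger opening in m; "gripper_force": force on a finger pad.
Only numpy, scipy, OpenCV 4.12 (cv2) and the standard library are available. Lean on these libraries where they do the work, as an engineer would, in place of code of your own. Each camera call takes 0.05 s, during which the arm holds its last target. There are 200 camera calls.

TASK

The vote is tied and the two draw balls must go into the draw bowl. Lift the spouted jug and, keeping it upright, turn it until its spout faces the round bowl; then tip both balls out over the spout into the bowl, leaving the bowl where it stands. Finally stand the jug upright on the desk again and let go.

Things in the scene. Friction and masses are not known exactly. Their poses are not given: they have to be found in the camera images.
- jug: Metal jug, 190 g, with both balls. Origin: mid underside; z up, +x to spout, -x to handle. Body x -41..13 mm, 58 high; flat sides 48 mm apart (pinch there, or the handle). Chute walled, rises 41 deg from x 12 to the lip at x 76, z 58, 34 wide inside; its walls top out at z 79. Empties when tipped spout-down 60 deg. Handle: strap 12 mm thick in y, bar at x -76, top z 55; starts towards the robot.
- bowl: Round white ceramic bowl, loose, 0.5 kg: 150 mm wide at the rim, 116 at the foot, 55 high, walls 4, bottom 6. Origin: centre of the underside, z up. It stands left or right of the jug; on the other side is a square white tray of about the same size (130 mm wide, 45 high), not the target.
- ball_a_center (a point): Centre of one plain wooden ball, 26 mm across, 12 g, lying loose in the jug at the start.
- ball_b_center (a point): Centre of the other, identical ball in the jug.
Not all that is in view belongs to the job. Several things look just like the jug: the one meant starts farthest from the robot's base.

How it is judged:
By the outcome, as a careful person would: the job done as asked, in the order asked, and still so for the second after the job is handed in, with the robot touching nothing.
It also fails if it takes over 51 s, if anything falls off the work surface, if the arm or the gripper's body presses on something with over 40 N, if the wrist force passes 120 N, or if a joint passes its speed limit or range.

## Working session

There is one attempt and no reset: what is moved stays moved. The work goes in short steps, Python scripts to look and compute and a tool call to move; the robot and the scene stay as the last step left them, time stands still between calls to the robot, and variables do not carry over. Pictures are saved under pics/ and viewed, at most 10 in all, crops included, and the job is handed in when it is done.

Besides the shell and the picture viewer there is one more tool, called after "Request:" as name(argument=value, ...) on one line, values as JSON. send_rows: Moves the arm, as the interface text tells. Its arguments: {"type":"object","properties":{"steps":{"type":"array"},"squeeze":{"type":"number"}},"required":["steps"]}

```bash
ls; mkdir -p pics; python3 - <<'E'
from plant import arm
import cv2,numpy as np
print(arm.get_state()); print(arm.tcp_to_grasp)
for n in("scene","side"):
    p,d=arm.camera(n);np.savez(f"pics/{n}0.npz",p=p,d=d,**arm.camera_params(n));cv2.imwrite(f"pics/{n}0.png",p[:,:,::-1])
    print(arm.camera_params(n))
E
```

```text
pics
{'time_s': 0.0, 'qpos': array([-1.44800105e+00,  5.33222839e-02,  1.61429991e+00, -3.67958263e-06,
        1.47601693e+00, -1.18982877e-01]), 'qvel': array([-4.66393285e-04,  1.10955671e-03,  8.38297983e-05, -1.00606656e-03,
       -7.08195775e-04, -1.21720998e-03]), 'joint_efforts': array([ 2.53020364e-03, -3.93685126e+01, -3.70171380e+01,  7.01623003e-05,
        7.13919828e-03,  9.15727270e-06]), 'eef_pos': array([ 0.14957546, -0.60618883,  0.23008093]), 'orientation': array([-3.11663312e+00, -3.78613634e-01,  1.18732866e-05]), 'ft_force': array([-0.47562378,  0.30352938,  0.81325061]), 'moment': array([ 0.00320359, -0.05605776, -0.00142197]), 'gripper_force': 0.0, 'width': 0.08521286968486247}
-0.0187
{'camera_matrix': array([[534.96202944,   0.        , 315.22074412],
       [  0.        , 534.96202944, 242.45357616],
       [  0.        ,   0.        ,   1.        ]]), 'R': array([[ 0.26781903,  0.96346304,  0.00345462],
       [ 0.71264571, -0.19568241, -0.67367981],
       [-0.64838959,  0.18288619, -0.73901528]]), 't': array([-0.12412736, -0.30627782,  1.2474983 ])}
{'camera_matrix': array([[515.42157561,   0.        , 320.05613833],
       [  0.        , 515.42157561, 235.4183057 ],
       [  0.        ,   0.        ,   1.        ]]), 'R': array([[-0.92512092, -0.37952814,  0.01047311],
       [-0.29626823,  0.70437009, -0.64504877],
       [ 0.23743721, -0.59985095, -0.76406963]]), 't': array([0.4299076 , 0.13461591, 0.7846485 ])}
```

View pics/scene0.png

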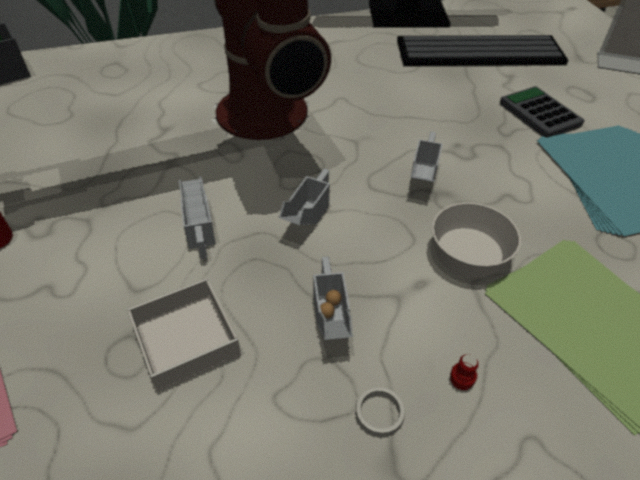

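View pics/side0.png

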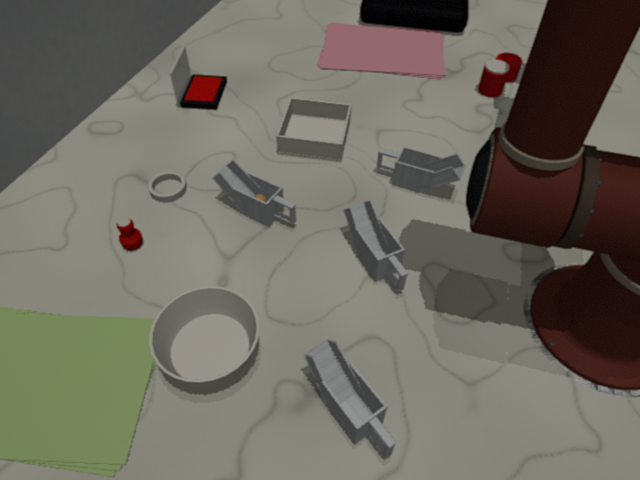

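Jug-like things in the scene view are at (198,215), (308,205), (425,170) and (333,310). The last is farthest from the robot base at the top and holds the two balls, so it fits. The round bowl is at (475,243) and the square tray at (185,335). Next I measure these and crop to confirm.

```bash
cat > h.py <<'E'
import numpy as np,cv2
def cloud(f):
    z=np.load(f);d=z['d'];K=z['camera_matrix'];v,u=np.mgrid[:480,:640]
    c=np.stack([(u-K[0,2])/K[0,0]*d,(v-K[1,2])/K[1,1]*d,d],-1)
    w=(c-z['t'])@z['R']; w[d<=0]=np.nan
    return w,z['p']
def ray(f,u,v,h):
    z=np.load(f);K=z['camera_matrix'];o=-z['R'].T@z['t'];r=z['R'].T@np.linalg.inv(K)@[u,v,1];return o+r*(h-o[2])/r[2]
E
python3 - <<'E'
from h import *
P=[]
for n in("scene","side"):
    w,p=cloud(f"pics/{n}0.npz");m=np.isfinite(w[...,2])
    m2=m&(abs(w[...,2])<.01);print(n,"desk z",np.median(w[m2][:,2]),np.std(w[m2][:,2]))
    P.append(np.c_[w[m],p[m]])
P=np.vstack(P)
s=P[(P[:,2]>.012)&(P[:,2]<.12)&(P[:,0]>.25)&(P[:,0]<1)&(abs(P[:,1])<.6)]
g=np.zeros((400,600),np.uint8)  # 2mm cells: row=x from .25, col=y from -.6
ij=((s[:,:2]-[.25,-.6])/.002).astype(int);ok=(ij[:,0]<400);g[ij[ok,0],ij[ok,1]]=255
g=cv2.morphologyEx(g,cv2.MORPH_CLOSE,np.ones((5,5)))
n,l,st,c=cv2.connectedComponentsWithStats(g)
for k in range(1,n):
    if st[k,4]<150: continue
    q=s[ok][l[ij[ok,0],ij[ok,1]]==k]
    top=q[q[:,2]>.04]
    print(k,"c",q[:,:2].mean(0).round(3),"zmax",q[:,2].max().round(3),"rect",[np.round(x,3) for x in cv2.minAreaRect(q[:,:2].astype(np.float32)*1000)])
    if len(top)>3: 
        (a,b),r=cv2.minEnclosingCircle(top[:,:2].astype(np.float32));print("   top circ",round(a,4),round(b,4),round(r,4))
    o=q[(q[:,3]-q[:,5]>50)&(q[:,2]>.01)]
    if len(o): print("   orange",len(o),o[:,:3].mean(0).round(3))
im=cv2.imread("pics/scene0.png")[230:390,250:410];cv2.imwrite("pics/crop.png",cv2.resize(im,None,fx=3.6,fy=3.6,interpolation=cv2.INTER_CUBIC))
E
```

```text
scene desk z -0.00020559721605361488 0.0021687488398888857
side desk z -0.00032632866175827716 0.0020429637182224907
2 c [ 0.275 -0.528] zmax 0.068 rect [array([ 273.991, -543.928]), array([47.69 , 58.428]), np.float64(0.679)]
   top circ 0.2701 -0.5441 0.0292
   orange 427 [ 0.272 -0.523  0.037]
3 c [0.316 0.268] zmax 0.079 rect [array([314.01 , 269.761]), array([ 49.339, 157.506]), np.float64(58.281)]
   top circ 0.3143 0.2693 0.0794
5 c [ 0.34  -0.187] zmax 0.079 rect [array([ 348.17 , -187.738]), array([163.079,  52.626]), np.float64(0.109)]
   top circ 0.3475 -0.1885 0.0822
6 c [0.363 0.014] zmax 0.079 rect [array([360.299,  15.921]), array([ 51.753, 162.598]), np.float64(49.403)]
   top circ 0.3605 0.0157 0.0817
7 c [0.533 0.263] zmax 0.058 rect [array([528.799, 265.811]), array([149.317, 150.691]), np.float64(75.659)]
   top circ 0.5282 0.2663 0.0762
8 c [ 0.578 -0.236] zmax 0.048 rect [array([ 575.735, -237.673]), array([134.066, 135.356]), np.float64(12.33)]
   top circ 0.5755 -0.2384 0.0924
9 c [ 0.593 -0.009] zmax 0.079 rect [array([590.362,  -9.132]), array([ 51.074, 162.52 ]), np.float64(81.422)]
   top circ 0.5905 -0.0092 0.0817
   orange 209 [ 0.583 -0.01   0.026]
10 c [0.769 0.009] zmax 0.019 rect [array([767.195,   8.824]), array([67.265, 70.345]), np.float64(67.213)]
11 c [0.751 0.142] zmax 0.057 rect [array([751.034, 142.991]), array([37.244, 41.132]), np.float64(65.237)]
   top circ 0.7505 0.143 0.0156
   orange 759 [0.75  0.144 0.031]
12 c [ 0.875 -0.271] zmax 0.087 rect [array([ 862.488, -278.269]), array([ 89.692, 115.255]), np.float64(16.928)]
   top circ 0.8998 -0.2667 0.0575
   orange 713 [ 0.86  -0.279  0.015]
```

View pics/crop.png

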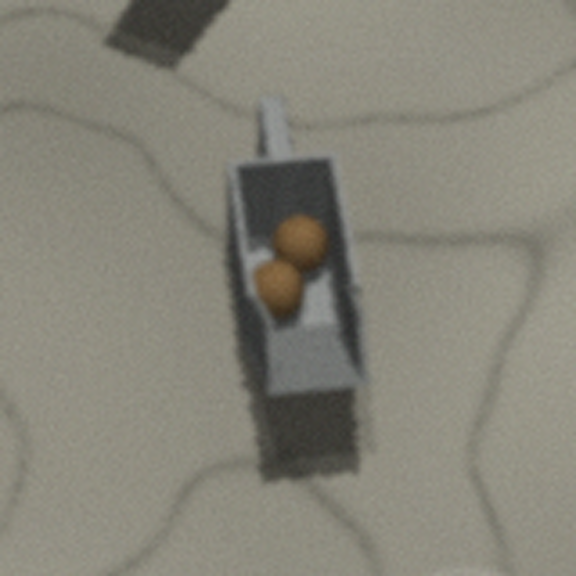

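The crop confirms it: two orange balls lie in this jug, with the handle pointing to the robot (top, 270,105) and the spout away from it (315,385). Spout yaw is about -8.6°. Next is a move helper and the arm interface.

```bash
cat >> h.py <<'E'
from scipy.spatial.transform import Rotation as Ro, Slerp
def down(yaw,lean=0):  # tool x along jug x (yaw), spout lean down by `lean`
    J=Ro.from_euler('z',yaw)*Ro.from_euler('y',lean)
    return J*Ro.from_euler('x',np.pi)
def plan(p0,R0,p1,R1,n,g):
    S=Slerp([0,1],Ro.concatenate([R0,R1]));p=np.array(p0,float);R=R0;out=[]
    for k in range(1,n+1):
        q=np.array(p0)+(np.array(p1)-p0)*k/n;Q=S(k/n)
        t=np.round(R.inv().apply(q-p)*1000,1);a=np.round((R.inv()*Q).as_rotvec(),3)
        out.append([*map(float,t),*map(float,a),g]);p=p+R.apply(t/1000);R=R*Ro.from_rotvec(a)
    for i in range(0,n,8): print(str(sum(out[i:i+8],[])).replace(' ',''))
    return p,R
def cur():
    from plant import arm
    s=arm.get_state();return s['eef_pos'],Ro.from_rotvec(s['orientation']),s
E
python3 - <<'E'
from h import *
from plant import arm
print([a for a in dir(arm) if a[0]!='_'])
w,p=cloud("pics/scene0.npz");w2,p2=cloud("pics/side0.npz")
A=np.vstack([w.reshape(-1,3),w2.reshape(-1,3)]);A=A[np.isfinite(A[:,2])]
yaw=np.radians(-8.58);c=np.array([.593,-.0095]);d=np.array([np.cos(yaw),np.sin(yaw)]);e=np.array([-d[1],d[0]])
x=(A[:,:2]-c)@d;y=(A[:,:2]-c)@e
m=(abs(x)<.1)&(abs(y)<.05)&(A[:,2]>.015)
for a,b in((-.09,-.06),(-.04,.0),(0,.03),(.03,.08)):
    k=m&(x>a)&(x<b);print(a,b,"y",np.percentile(y[k],[1,99]).round(4),"x",x[k].min().round(4),x[k].max().round(4))
p0,R0,s=cur()
plan(p0,R0,[.579,-.0075,.20],down(yaw),24,1)
E
```

```text
['Unreachable', 'camera', 'camera_params', 'get_state', 'sign_off', 'tcp_to_grasp']
-0.09 -0.06 y [-0.006   0.0068] x -0.0839 -0.06
-0.04 0.0 y [-0.0245  0.0245] x -0.04 -0.0
0 0.03 y [-0.0246  0.024 ] x 0.0 0.03
0.03 0.08 y [-0.0231  0.0215] x 0.03 0.0786
[23.3,-19.9,1.3,-0.0,0.0,0.016,1,23.1,-20.3,1.3,-0.0,0.0,0.017,1,22.6,-20.7,1.3,-0.0,0.0,0.016,1,22.4,-21.1,1.3,-0.0,0.0,0.016,1,22.0,-21.4,1.3,-0.0,0.0,0.017,1,21.6,-21.8,1.3,-0.0,0.0,0.016,1,21.3,-22.1,1.3,-0.001,0.0,0.016,1,20.9,-22.5,1.3,0.0,0.0,0.017,1]
[20.6,-22.8,1.3,0.0,0.0,0.016,1,20.1,-23.1,1.2,0.0,0.0,0.016,1,19.8,-23.5,1.3,0.0,0.0,0.016,1,19.5,-23.8,1.3,0.0,0.0,0.017,1,19.0,-24.1,1.3,0.0,0.0,0.016,1,18.6,-24.4,1.3,-0.0,0.0,0.016,1,18.3,-24.6,1.2,-0.0,0.0,0.017,1,17.8,-25.1,1.3,-0.0,0.0,0.016,1]
[17.4,-25.2,1.3,-0.0,0.0,0.016,1,17.0,-25.6,1.3,-0.0,0.0,0.017,1,16.5,-25.8,1.2,-0.0,0.0,0.016,1,16.2,-26.1,1.3,-0.001,0.0,0.016,1,15.7,-26.4,1.3,0.0,0.0,0.017,1,15.3,-26.6,1.2,0.0,0.0,0.016,1,14.9,-26.9,1.3,0.0,0.0,0.016,1,14.4,-27.1,1.2,0.0,0.0,0.017,1]
```

The jug pose agrees with the given sizes (flat sides ±24.5 mm, handle end at -82). Moving above it.

Request:
send_rows(steps=[23.3,-20,1.3,0,0,0.016,1,23,-20.3,1.3,0,0,0.016,1,22.6,-20.7,1.3,0,0,0.016,1,22.4,-21,1.3,0,0,0.016,1,22,-21.4,1.3,0,0,0.017,1,21.6,-21.8,1.3,0,0,0.016,1,21.3,-22,1.3,0,0,0.016,1,21,-22.5,1.3,0,0,0.017,1])

```text
time_s: 0.77
eef_pos: [0.2931, -0.4056, 0.2203]
orientation: [-3.136, -0.174, 0.0]
ft_force: [0.7, 0.2, 0.5]
width: 0.0851
gripper_force: 0.0
```

Request:
send_rows(steps=[20.6,-22.8,1.3,0,0,0.016,1,20,-23,1.3,0,0,0.016,1,20,-23.5,1.3,0,0,0.016,1,19.5,-24,1.3,0,0,0.017,1,19,-24,1.3,0,0,0.016,1,18.6,-24.4,1.3,0,0,0.016,1,18.3,-24.6,1.3,0,0,0.017,1,18,-25,1.3,0,0,0.016,1])

```text
time_s: 1.43
eef_pos: [0.4363, -0.206, 0.21]
orientation: [-3.141, 0.03, 0.001]
ft_force: [0.4, -0.6, 0.3]
width: 0.0854
gripper_force: 0.0
```

Request:
send_rows(steps=[17.4,-25,1.3,0,0,0.016,1,17,-25.6,1.3,0,0,0.017,1,16.5,-26,1.3,0,0,0.016,1,16,-26,1.3,0,0,0.016,1,16,-26.4,1.3,0,0,0.017,1,15,-26.6,1.3,0,0,0.016,1,15,-27,1.3,0,0,0.016,1,14.4,-27,1.3,0,0,0.017,1])

```text
time_s: 2.1
eef_pos: [0.5791, -0.0065, 0.1994]
orientation: [3.133, -0.235, -0.001]
ft_force: [1.0, -0.2, -0.0]
width: 0.0854
gripper_force: 0.0
```

Request:
send_rows(steps=[0,1,30,0,0,0,1,0,0,30,0,0,0,1,0,0,30,0,0,0,1,0,0,30,0,0,0,1,0,0,30,0,0,0,1,0,0,18,0,0,0,1,0,0,10,0,0,0,1,0,0,0,0,0,0,1])

```text
time_s: 2.77
eef_pos: [0.5761, -0.0087, 0.0189]
orientation: [-3.132, 0.234, 0.009]
ft_force: [-0.5, -0.3, 0.1]
width: 0.0857
gripper_force: 0.0
```

Request:
send_rows(steps=[0,0,0,0,0,0,0.3,0,0,0,0,0,0,0.2,0,0,0,0,0,0,0.1,0,0,0,0,0,0,0,0,0,0,0,0,0,-0.2,0,0,0,0,0,0,-0.5,0,0,0,0,0,0,-1,0,0,0,0,0,0,-1], squeeze=60)

```text
time_s: 3.43
eef_pos: [0.5806, -0.0092, 0.0246]
orientation: [3.133, -0.234, 0.007]
ft_force: [0.8, -0.4, 6.0]
width: 0.0474
gripper_force: 62.7
```

```bash
python3 - <<'E'
from h import *
from plant import arm
p,R,s=cur();print(s)
im,d=arm.camera("scene");cv2.imwrite("pics/s1.png",cv2.resize(im[150:400,200:500,::-1],None,fx=2,fy=2))
E
```

```text
{'time_s': 3.4333, 'qpos': array([-1.44068783e-01,  1.63376020e-01,  1.86375536e+00,  1.27241558e-04,
        1.11014745e+00,  1.57582636e+00]), 'qvel': array([ 3.36164924e-04,  2.34117217e-04,  2.16129931e-03,  9.42723400e-05,
       -4.14787005e-04, -1.01925092e-04]), 'joint_efforts': array([-2.44707735e-01, -3.48218393e+01, -2.81149739e+01, -1.11694839e-01,
       -5.44944825e-02,  8.19324923e-03]), 'eef_pos': array([ 0.580571  , -0.00921674,  0.02455798]), 'orientation': array([ 3.13266764, -0.23406082,  0.00677182]), 'ft_force': array([ 0.77804191, -0.38798701,  6.04845111]), 'moment': array([ 0.15345337, -0.02199165,  0.06934801]), 'gripper_force': 62.668089866638184, 'width': 0.04738327259695101}
```

View pics/s1.png

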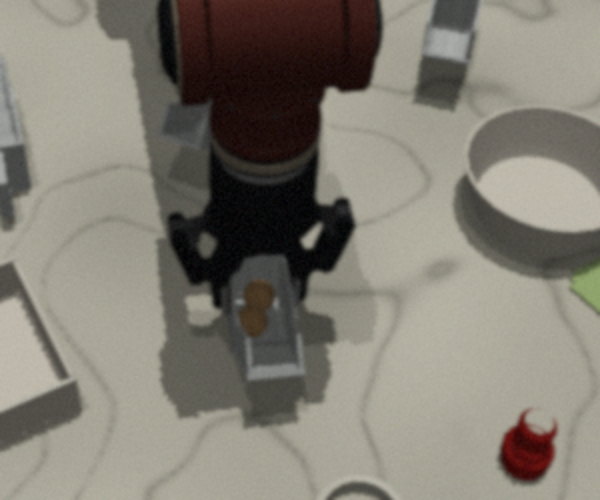

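The jug is pinched at 47.4 mm with both balls inside. Lifting straight up.

Request:
send_rows(steps=[0,0,-15,0,0,0,-1,0,0,-25,0,0,0,-1,0,0,-25,0,0,0,-1,0,0,-25,0,0,0,-1,0,0,-25,0,0,0,-1,0,0,-25,0,0,0,-1,0,0,-20,0,0,0,-1,0,0,0,0,0,0,-1])

```text
time_s: 4.15
eef_pos: [0.5812, -0.0094, 0.1876]
orientation: [3.132, -0.234, 0.014]
ft_force: [0.7, -0.2, -1.7]
width: 0.0473
gripper_force: 62.0
```

```bash
python3 - <<'E'
from h import *
from plant import arm
p,R,s=cur();print(s['qpos'],p,R.as_rotvec(),s['width'],s['gripper_force'],s['ft_force'],s['time_s'])
E
```

```text
[-1.44104727e-01 -2.59215946e-02  1.76609594e+00 -1.52167605e-04
  1.39236736e+00  1.57591469e+00] [ 0.58119201 -0.00940226  0.18762727] [ 3.13204769 -0.23408006  0.01416298] 0.04729916903951155 62.03460216522217 [ 0.73612789 -0.17649613 -1.71009219] 4.15
```

```bash
cat > fk.py <<'E'
from h import *
from scipy.optimize import least_squares
D=[([-1.44800105,.0533222839,1.61429991,0,1.47601693,-.118982877],[.14957546,-.60618883,.23008093],[-3.11663312,-.378613634,0]),
([-.144068783,.16337602,1.86375536,.000127,1.11014745,1.57582636],[.580571,-.00921674,.02455798],[3.13266764,-.23406082,.00677182]),
([-.144104727,-.0259215946,1.76609594,-.000152,1.39236736,1.57591469],[.58119201,-.00940226,.18762727],[3.13204769,-.23408006,.01416298])]
def fk(q,P,s4=1):
    a1,d,h,L2,L3,L6=P
    z=lambda a:Ro.from_euler('z',a);y=lambda a:Ro.from_euler('y',a)
    A=z(q[0]);p=A.apply([a1,d,h]);B=A*y(q[1]);p=p+B.apply([0,0,L2]);C=B*y(q[2])*z(s4*q[3]);p=p+C.apply([0,0,L3])
    E=C*y(q[4])*z(q[5]);p=p+E.apply([0,0,L6])
    return p,E*z(-np.pi/2)
def fit(free_h=None):
    f=lambda v:np.concatenate([fk(q,v)[0]-p for q,p,_ in D]+[[1e-3*(v[0]),1e-2*(v[2]-.36)]])
    return least_squares(f,[0,.07,.36,.45,.45,.25])
E
python3 - <<'E'
from fk import *
r=fit();print(r.x,r.cost,r.fun.round(4))
for q,p,o in D: print((fk(q,r.x)[1].inv()*Ro.from_rotvec(o)).as_rotvec().round(3))
E
```

```text
[ 0.00680237  0.07419124 -0.38901669  0.25126375  0.59367918 -0.4261636 ] 7.802211965510725e-05 [-0.001   0.0079  0.0006  0.0028 -0.0005 -0.0011  0.0051 -0.0006  0.0006
  0.     -0.0075]
[-0.    -0.     3.142]
[ 0.    -0.    -3.142]
[-0.    -0.     3.142]
```

Request:
send_rows(steps=[0,0,0,0.1,0,0,-1,0,0,0,0,0,0,-1,0,0,0,0,0,0,-1])

```text
time_s: 4.4
eef_pos: [0.5774, -0.0098, 0.18]
orientation: [-3.035, 0.23, -0.006]
ft_force: [0.2, 0.9, -2.0]
width: 0.0472
gripper_force: 62.8
```

```bash
python3 - <<'E'
from h import *
p,R,s=cur();print(s['qpos'].tolist(),p.tolist(),R.as_rotvec().tolist(),R.apply([0,0,1]))
E
```

```text
[-0.1936762813309734, -0.02676588335880197, 1.7822205226487795, 0.09946339323923326, 1.3943532433676982, 1.5105231309221778] [0.5774123967495276, -0.00979305451680564, 0.18003638277696105] [-3.0347863410503146, 0.2299873961368985, -0.00647001777010004] [ 0.01163036  0.09733923 -0.9951833 ]
```

Request:
send_rows(steps=[0,0,0,-0.1,0,0,-1,0,0,-20,0,-0.1,0,-1,0,0,-20,0,0,0,-1,0,0,0,0,0,0,-1])

```text
time_s: 4.73
eef_pos: [0.5827, -0.0091, 0.2244]
orientation: [-3.124, 0.233, 0.15]
ft_force: [1.9, 0.1, -0.5]
width: 0.0474
gripper_force: 62.9
```

```bash
python3 - <<'E'
from h import *
p,R,s=cur();print(s['qpos'].tolist(),p.tolist(),R.as_rotvec().tolist(),R.apply([0,0,1]))
E
```

```text
[-0.1427562802394829, 0.020981611408159812, 1.659213887509065, -0.0010133237365787316, 1.5570678666443394, 1.5768006429208001] [0.582688155492288, -0.00907566585206125, 0.2243669927938926] [-3.1238380385020617, 0.23268341546854934, 0.1497162059642532] [-0.09469722  0.01258757 -0.99542654]
```

```bash
python3 - <<'E'
s=open('fk.py').read()
s=s.replace("([-.144104727","([-0.1936762813,-0.02676588,1.78222052,0.09946339,1.39435324,1.51052313],[0.5774124,-0.009793,0.18003638],[-3.03478634,0.22998740,-0.00647]),\n([-0.14275628,0.02098161,1.65921389,-0.00101332,1.55706787,1.57680064],[0.58268816,-0.00907567,0.22436699],[-3.12383804,0.23268342,0.14971621]),\n([-.144104727").replace("z(-np.pi/2)","z(np.pi/2)")
s=s.replace("a1,d,h,L2,L3,L6=P","a1,d,h,L2,L3,L6,a3=P").replace("C=B*y(q[2])*z","p=p+(B*y(q[2])).apply([a3,0,0]);C=B*y(q[2])*z").replace("[0,.07,.36,.45,.45,.25]","[0,.07,.36,.45,.45,.25,0]").replace("1e-2*(v[2]-.36)]","1e-3*(v[2]-.36),1e-2*v[6]]")
open('fk.py','w').write(s)
E
python3 - <<'E'
from fk import *
r=fit();print(r.x.round(4),r.cost,(r.fun*1000).round(1))
for q,p,o in D: print((fk(q,r.x)[1].inv()*Ro.from_rotvec(o)).as_rotvec().round(3))
E
```

```text
[-0.      0.0742  0.238   0.426   0.6099  0.2794  0.0954] 4.6397980916323987e-07 [-0.   0.   0.   0.  -0.  -0.   0.  -0.   0.  -0.   0.   0.   0.   0.
  0.  -0.  -0.1  1. ]
[-0.  0. -0.]
[0. 0. 0.]
[ 0. -0.  0.]
[-0.  0.  0.]
[-0.  0. -0.]
```

```bash
cat >> fk.py <<'E'
P=fit().x
lo=np.array([-3.01,-1.01,.06,-1.02,.09,-3.14]);hi=np.array([3.01,2.22,2.58,4.17,2.62,3.14])
def ik(p,R,q0):
    def f(q):
        a,b=fk(q,P);return np.r_[(a-p)*5,(b.inv()*R).as_rotvec()]
    return least_squares(f,np.clip(q0,lo+.001,hi-.001),bounds=(lo,hi))
B=np.array([.529,.266]);LIP=np.array([.0883,0,-.0335])
def pose(yaw,lean,lz,back):  # lip at height lz, back m short of bowl centre
    R=down(yaw,lean);d=np.array([np.cos(yaw),np.sin(yaw)])
    return np.r_[B-d*back,lz]-R.apply(LIP),R
E
python3 - <<'E'
from fk import *
q0=np.array([-.143,.021,1.66,0,1.557,1.577])
for yd in range(-180,180,20):
    y=np.radians(yd);best=None
    for s in range(6):
        rng=np.random.default_rng(s)
        q=q0 if s==0 else rng.uniform(lo,hi); bad=0;tr=[]
        for lean,lz in((0,.17),(.3,.14),(.6,.1),(.9,.08),(1.2,.08),(1.3,.08)):
            r=ik(*pose(y,lean,lz,.025),q);q=r.x;bad=max(bad,r.cost);tr.append(q)
        if best is None or bad<best[0]: best=(bad,tr)
    tr=np.array(best[1]);print(yd,"%.1e"%best[0],"margin",np.minimum(tr-lo,hi-tr).min(0).round(2),"end",tr[-1].round(2),"start",tr[0].round(2))
E
```

```text
-180 4.8e-02 margin [2.59 0.8  0.37 0.   0.14 1.85] end [ 0.37 -0.21  2.21 -1.02  0.23 -0.39] start [ 0.29  0.28  1.52  0.    1.34 -1.29]
-160 2.3e-02 margin [2.67 0.8  0.34 1.02 0.   0.  ] end [ 0.3  -0.21  2.24  1.55  0.09 -3.14] start [ 0.34  0.3   1.49  0.    1.35 -1.58]
-140 2.7e-02 margin [2.61 0.82 0.35 1.02 0.32 0.  ] end [ 0.22 -0.19  2.23  1.41  0.41 -3.14] start [ 0.4   0.3   1.5   0.    1.35 -1.87]
-120 4.5e-02 margin [2.56 0.88 0.43 1.02 0.65 0.  ] end [ 0.13 -0.13  2.15  1.27  0.78 -3.14] start [ 0.45  0.27  1.53  0.    1.34 -2.17]
-100 7.8e-02 margin [2.52 0.98 0.55 1.02 0.92 0.  ] end [ 0.09 -0.03  2.03  1.15  1.11 -3.14] start [ 0.49  0.22  1.59  0.    1.33 -2.48]
-80 3.7e-02 margin [2.58 1.1  0.68 1.18 1.07 0.  ] end [0.01 0.26 1.9  1.26 1.55 2.53] start [0.43 0.12 1.72 0.16 1.29 3.14]
-60 3.0e-05 margin [2.48 1.07 0.77 1.02 0.81 0.  ] end [0.05 0.38 1.74 1.08 1.81 2.46] start [0.53 0.06 1.77 0.   1.31 3.14]
-40 1.5e-18 margin [2.49 0.98 0.72 1.02 0.58 0.35] end [0.1  0.49 1.59 0.89 2.04 2.35] start [ 0.52 -0.03  1.86  0.    1.31  2.79]
-20 9.2e-18 margin [2.53 0.89
[... 622 characters left out ...]
.    1.32  0.72]
80 1.0e-16 margin [2.44 0.92 0.66 0.11 0.58 2.38] end [ 0.57  0.55  1.51 -0.91  2.04  0.76] start [ 0.15 -0.09  1.92 -0.    1.32  0.33]
100 4.2e-03 margin [2.4  1.01 0.75 0.   0.81 2.51] end [ 0.61  0.45  1.62 -1.02  1.81  0.63] start [ 0.14 -0.    1.83  0.    1.31 -0.03]
120 3.6e-02 margin [2.39 1.08 0.76 0.   1.08 2.69] end [ 0.62  0.3   1.72 -1.02  1.54  0.45] start [ 0.16  0.09  1.74 -0.    1.32 -0.37]
140 7.2e-02 margin [2.42 1.1  0.67 0.   0.91 2.46] end [ 0.59  0.11  1.87 -1.02  1.19  0.2 ] start [ 0.19  0.17  1.65  0.    1.32 -0.68]
160 7.7e-02 margin [2.51 0.91 0.52 0.   0.63 2.15] end [ 0.5  -0.1   2.06 -1.02  0.72 -0.11] start [ 0.23  0.24  1.57  0.    1.33 -0.99]
```

Pouring along yaw 60° is well within the joint ranges. Next: level the jug, then turn and carry it upright so the spout faces the bowl.

```bash
python3 - <<'E'
from fk import *
p,R,s=cur();y=np.radians(60)
p1,R1=pose(y,0,.19,.03);print(p1)
plan(p,R,p1,R1,20,-1)
E
```

```text
[0.46985    0.16354919 0.1565    ]
[-6.5,-7.7,4.0,-0.003,0.004,-0.06,-1,-6.0,-8.1,4.0,-0.003,0.005,-0.059,-1,-5.6,-8.5,3.9,-0.002,0.004,-0.06,-1,-5.1,-8.7,3.9,-0.003,0.004,-0.06,-1,-4.6,-9.1,3.8,-0.003,0.004,-0.06,-1,-4.0,-9.4,3.8,-0.003,0.004,-0.059,-1,-3.5,-9.5,3.8,-0.003,0.005,-0.06,-1,-2.9,-9.8,3.7,-0.002,0.004,-0.06,-1]
[-2.3,-10.0,3.6,-0.003,0.004,-0.06,-1,-1.7,-10.0,3.7,-0.003,0.004,-0.059,-1,-1.2,-10.2,3.6,-0.003,0.005,-0.06,-1,-0.6,-10.2,3.5,-0.003,0.004,-0.06,-1,0.1,-10.3,3.5,-0.002,0.004,-0.06,-1,0.6,-10.3,3.6,-0.003,0.005,-0.059,-1,1.2,-10.2,3.4,-0.003,0.004,-0.06,-1,1.8,-10.1,3.5,-0.003,0.004,-0.06,-1]
[2.4,-10.0,3.4,-0.002,0.004,-0.06,-1,3.0,-9.9,3.5,-0.003,0.004,-0.059,-1,3.6,-9.6,3.4,-0.003,0.005,-0.06,-1,4.1,-9.5,3.4,-0.003,0.004,-0.06,-1]
```

Request:
send_rows(steps=[-6.5,-7.7,4,-0.003,0.004,-0.06,-1,-6,-8,4,-0.003,0.005,-0.059,-1,-5.6,-8.5,4,-0.002,0.004,-0.06,-1,-5,-8.7,4,-0.003,0.004,-0.06,-1,-4.6,-9,3.8,-0.003,0.004,-0.06,-1,-4,-9.4,3.8,-0.003,0.004,-0.06,-1,-3.5,-9.5,3.8,-0.003,0.005,-0.06,-1,-3,-9.8,3.7,-0.002,0.004,-0.06,-1])

```text
time_s: 5.4
eef_pos: [0.5341, 0.0601, 0.1929]
orientation: [-3.091, -0.52, 0.102]
ft_force: [-0.2, -0.5, -2.2]
width: 0.047
gripper_force: 62.9
```

Request:
send_rows(steps=[-2.3,-10,3.6,-0.003,0.004,-0.06,-1,-1.7,-10,3.7,-0.003,0.004,-0.06,-1,-1.2,-10.2,3.6,-0.003,0.005,-0.06,-1,-0.6,-10.2,3.5,-0.003,0.004,-0.06,-1,0,-10.3,3.5,-0.002,0.004,-0.06,-1,0.6,-10.3,3.6,-0.003,0.005,-0.06,-1,1.2,-10.2,3.5,-0.003,0.004,-0.06,-1,1.8,-10,3.5,-0.003,0.004,-0.06,-1])

```text
time_s: 6.07
eef_pos: [0.4886, 0.1288, 0.1661]
orientation: [-2.881, -1.242, 0.038]
ft_force: [-0.2, -1.2, -2.7]
width: 0.0475
gripper_force: 62.8
```

Request:
send_rows(steps=[2.4,-10,3.4,-0.002,0.004,-0.06,-1,3,-10,3.5,-0.003,0.004,-0.06,-1,3.6,-9.6,3.4,-0.003,0.005,-0.06,-1,4,-9.5,3.4,-0.003,0.004,-0.06,-1,0,0,0,0,0,0,-1,0,0,0,0,0,0,-1])

```text
time_s: 6.57
eef_pos: [0.4661, 0.163, 0.1532]
orientation: [-2.715, -1.573, 0.007]
ft_force: [0.6, -1.3, -1.6]
width: 0.0471
gripper_force: 62.8
```

```bash
python3 - <<'E'
from fk import *
from plant import arm
p,R,s=cur();print(p,R.as_matrix().round(3).tolist(),s['width'],s['ft_force'],s['time_s'])
im,d=arm.camera("side");cv2.imwrite("pics/s2.png",im[:,:,::-1]);np.savez("pics/side2.npz",p=im,d=d,**arm.camera_params("side"))
im,d=arm.camera("scene");cv2.imwrite("pics/s2b.png",im[:,:,::-1]);np.savez("pics/scene2.npz",p=im,d=d,**arm.camera_params("scene"))
y=np.radians(60)
p1,R1=pose(y,.6,.13,.03);q,Q=plan(p,R,p1,R1,8,-1)
E
```

```text
[0.46609188 0.16298114 0.15324082] [[0.497, 0.868, -0.005], [0.868, -0.497, 0.001], [-0.002, -0.005, -1.0]] 0.047144524762653184 [ 0.56158846 -1.28440636 -1.58039651] 6.5667
[-0.1,0.4,0.1,-0.001,-0.075,0.001,-1,-0.2,0.3,0.2,-0.0,-0.075,0.0,-1,-0.1,0.4,0.1,-0.001,-0.074,0.001,-1,-0.1,0.4,0.2,-0.0,-0.075,0.0,-1,-0.1,0.4,0.1,-0.001,-0.075,0.001,-1,-0.1,0.3,0.2,-0.0,-0.075,0.0,-1,-0.1,0.4,0.2,-0.001,-0.074,0.001,-1,-0.0,0.4,0.2,-0.0,-0.075,0.0,-1]
```

View pics/s2.png

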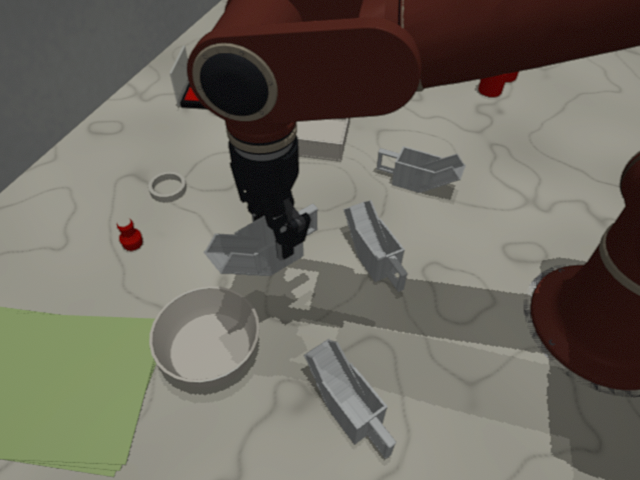

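```bash
python3 - <<'E'
from fk import *
p,R,s=cur()
A=[]
for n in("scene2","side2"):
    w,_=cloud(f"pics/{n}.npz");A.append(w.reshape(-1,3))
A=np.vstack(A);A=A[np.isfinite(A[:,2])]
t=R.inv().apply(A-p)*1000 # tool frame
j=np.c_[t[:,0]-12.3,-t[:,1],24.5-t[:,2]] # jug frame
m=(abs(j[:,1])<40)&(j[:,2]>-5)&(j[:,2]<85)&(abs(j[:,0])<110)
j=j[m];print(len(j))
for a,b in((-90,-60),(20,45),(45,65),(65,90)):
    k=j[(j[:,0]>a)&(j[:,0]<b)]
    print(a,b,len(k),np.percentile(k,[1,50,99],axis=0).round(1).tolist() if len(k) else "")
o=A[(A[:,2]<.075)&(A[:,2]>.045)&(np.hypot(*(A[:,:2]-B).T)<.1)]
print("bowl",cv2.minEnclosingCircle(o[:,:2].astype(np.float32)))
E
```

```text
7273
-90 -60 522 [[-82.4, -9.1, 10.8], [-75.5, -0.8, 39.0], [-60.3, 6.9, 55.2]]
20 45 1438 [[20.3, -26.2, 12.9], [32.3, -17.3, 42.6], [44.7, 24.4, 65.5]]
45 65 1174 [[45.2, -24.0, 32.9], [54.5, -10.0, 55.5], [64.8, 22.1, 75.6]]
65 90 401 [[65.0, -22.7, 48.9], [69.7, 0.3, 54.7], [75.1, 21.7, 64.9]]
bowl ((0.5287771224975586, 0.26598766446113586), 0.0765586718916893)
```

The hand-held jug's shape fits the model within 2 mm: it is upright, the spout faces the bowl, and the bowl hasn't moved. Start tipping.

Request:
send_rows(steps=[0,0.4,0,0,-0.075,0,-1,0,0.4,0,0,-0.075,0,-1,0,0.4,0,0,-0.075,0,-1,0,0.4,0,0,-0.075,0,-1,0,0.4,0,0,-0.075,0,-1,0,0.4,0,0,-0.075,0,-1,0,0.4,0,0,-0.075,0,-1,0,0,0,0,-0.05,0,-1])

```text
time_s: 7.33
eef_pos: [0.4706, 0.1618, 0.1544]
orientation: [2.395, 1.388, -0.713]
ft_force: [0.4, -0.1, -1.8]
width: 0.0472
gripper_force: 62.9
```

```bash
python3 - <<'E'
from fk import *
p,R,s=cur();y=np.radians(60);print("lip",p+R.apply(LIP),R.as_euler('zyx').round(3),s['qpos'].round(2))
p1,R1=pose(y,.75,.085,.03);print(p1);q,Q=plan(p,R,p1,R1,7,-1)
p2,R2=pose(y,1.2,.08,.028);plan(q,Q,p2,R2,14,-1)
E
```

```text
lip [0.51649306 0.24185592 0.13424925] [-1.124 -0.278  2.629] [ 0.37  0.15  1.72 -0.35  1.73  0.92]
[0.47027849 0.16429136 0.12067713]
[2.9,-0.2,3.9,-0.0,-0.025,0.001,-1,2.9,-0.2,3.8,-0.0,-0.024,0.0,-1,3.1,-0.2,3.7,-0.0,-0.025,0.001,-1,3.1,-0.2,3.7,-0.001,-0.025,0.0,-1,3.3,-0.2,3.5,0.0,-0.024,0.001,-1,3.3,-0.3,3.5,0.0,-0.025,0.001,-1,3.4,-0.2,3.4,-0.0,-0.025,0.0,-1]
[-0.1,0.0,-2.8,-0.0,-0.032,0.0,-1,-0.1,0.0,-2.8,-0.0,-0.032,0.0,-1,-0.3,0.0,-2.8,-0.0,-0.032,0.0,-1,-0.3,0.0,-2.8,-0.0,-0.033,0.0,-1,-0.4,0.0,-2.8,-0.0,-0.032,0.0,-1,-0.6,0.0,-2.8,-0.0,-0.032,0.0,-1,-0.6,0.0,-2.7,-0.0,-0.032,0.0,-1,-0.7,0.0,-2.8,-0.0,-0.032,0.0,-1]
[-0.7,0.0,-2.7,-0.0,-0.032,0.0,-1,-0.9,0.0,-2.6,-0.0,-0.032,0.0,-1,-1.0,0.0,-2.7,-0.0,-0.032,0.0,-1,-1.0,0.0,-2.6,-0.0,-0.033,0.0,-1,-1.1,0.0,-2.6,-0.0,-0.032,0.0,-1,-1.2,0.0,-2.5,-0.0,-0.032,0.0,-1]
```

Request:
send_rows(steps=[3,-0.2,4,0,-0.025,0,-1,3,-0.2,4,0,-0.025,0,-1,3,-0.2,3.7,0,-0.025,0,-1,3,-0.2,3.7,0,-0.025,0,-1,3.3,-0.2,3.5,0,-0.025,0,-1,3.3,-0.2,3.5,0,-0.025,0,-1,3.4,-0.2,3.4,0,-0.025,0,-1])

```text
time_s: 7.92
eef_pos: [0.4692, 0.164, 0.1203]
orientation: [2.27, 1.318, -0.899]
ft_force: [0.2, -0.2, -2.0]
width: 0.0472
gripper_force: 62.9
```

Request:
send_rows(steps=[0,0,-2.8,0,-0.032,0,-1,0,0,-2.8,0,-0.032,0,-1,-0.3,0,-2.8,0,-0.032,0,-1,-0.3,0,-2.8,0,-0.032,0,-1,-0.4,0,-2.8,0,-0.032,0,-1,-0.6,0,-2.8,0,-0.032,0,-1,-0.6,0,-2.8,0,-0.032,0,-1,-0.7,0,-2.8,0,-0.032,0,-1])

```text
time_s: 8.58
eef_pos: [0.477, 0.1774, 0.1374]
orientation: [2.071, 1.204, -1.146]
ft_force: [-0.0, 0.4, -1.6]
width: 0.047
gripper_force: 62.9
```

Request:
send_rows(steps=[-0.7,0,-2.7,0,-0.032,0,-1,-1,0,-2.6,0,-0.032,0,-1,-1,0,-2.6,0,-0.032,0,-1,-1,0,-2.6,0,-0.032,0,-1,-1,0,-2.6,0,-0.032,0,-1,-1.2,0,-2.5,0,-0.032,0,-1,0,0,0,0,0,0,-1,0,0,0,0,0,0,-1])

```text
time_s: 9.25
eef_pos: [0.4823, 0.1869, 0.1496]
orientation: [1.912, 1.113, -1.31]
ft_force: [0.0, 0.5, -0.9]
width: 0.0474
gripper_force: 63.1
```

```bash
python3 - <<'E'
from fk import *
from plant import arm
p,R,s=cur();print("lip",p+R.apply(LIP),"lean",np.degrees(np.arccos(-R.apply([0,0,1])[2])),s['qpos'].round(2),s['ft_force'],s['width'],s['time_s'])
im,d=arm.camera("side");a=cv2.resize(im[120:420,80:380],(400,400))
im,d=arm.camera("scene");b=cv2.resize(im[130:330,330:530],(400,400));cv2.imwrite("pics/s3.png",np.hstack([a,b])[:,:,::-1])
E
```

```text
lip [0.51348582 0.24199792 0.07953291] lean 68.6789231412759 [ 0.49  0.56  1.46 -0.63  2.16  0.95] [ 0.04666675  0.46614658 -0.86567032] 0.04744295046442596 9.25
```

View pics/s3.png

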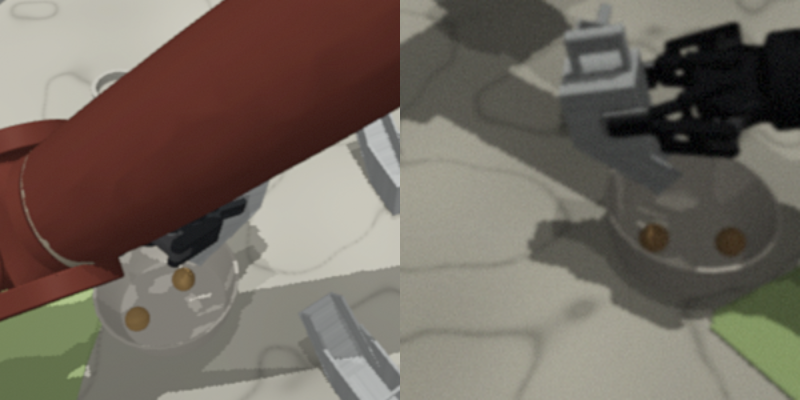

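Both balls rest in the bowl (two orange discs in both views: left at 183,278 and 137,318; right at 655,237 and 730,241). The jug now goes upright and back.

```bash
python3 - <<'E'
from fk import *
p,R,s=cur();y=np.radians(60)
p1,R1=pose(y,.7,.14,.035);q,Q=plan(p,R,p1,R1,8,-1);print()
p1,R1=pose(y,0,.20,.05);q,Q=plan(q,Q,p1,R1,8,-1);print()
plan(q,Q,[.5806,-.0092,.12],down(-.15),16,-1)
E
```

```text
[-3.9,0.1,2.8,0.0,0.062,0.001,-1,-4.1,0.0,2.5,0.0,0.062,0.0,-1,-4.2,0.1,2.3,0.0,0.063,0.001,-1,-4.4,0.1,2.0,0.0,0.062,0.001,-1,-4.5,0.1,1.7,0.0,0.062,0.001,-1,-4.6,0.1,1.5,0.0,0.062,0.0,-1,-4.6,0.0,1.2,0.0,0.063,0.001,-1,-4.8,0.1,0.8,0.0,0.062,0.001,-1]

[-1.0,0.0,1.6,0.0,0.087,-0.0,-1,-1.1,0.0,1.5,0.0,0.088,-0.0,-1,-1.2,0.0,1.4,0.0,0.087,-0.0,-1,-1.4,0.0,1.3,0.0,0.088,-0.0,-1,-1.4,0.0,1.2,0.0,0.087,-0.0,-1,-1.6,0.0,1.0,0.0,0.088,-0.0,-1,-1.6,0.0,0.9,0.0,0.087,-0.0,-1,-1.7,0.0,0.8,0.0,0.088,-0.0,-1]

[-4.6,11.4,2.9,0.0,-0.0,0.075,-1,-3.8,11.7,2.9,0.0,-0.0,0.075,-1,-2.9,12.0,2.9,0.0,-0.0,0.074,-1,-2.0,12.1,2.9,0.0,-0.0,0.075,-1,-1.1,12.3,2.9,0.0,-0.0,0.075,-1,-0.1,12.3,2.9,0.0,-0.0,0.075,-1,0.7,12.2,3.0,0.0,-0.0,0.075,-1,1.7,12.2,2.9,0.0,-0.0,0.075,-1]
[2.6,12.1,2.9,-0.0,-0.0,0.074,-1,3.5,11.8,2.9,-0.0,-0.0,0.075,-1,4.3,11.5,2.9,-0.0,-0.0,0.075,-1,5.2,11.1,2.9,-0.0,-0.0,0.075,-1,6.0,10.8,2.9,-0.0,-0.0,0.075,-1,6.8,10.2,2.9,-0.0,-0.0,0.074,-1,7.6,9.7,2.9,-0.0,-0.0,0.075,-1,8.2,9.1,2.9,-0.0,-0.0,0.075,-1]
```

Request:
send_rows(steps=[-4,0,2.8,0,0.062,0,-1,-4,0,2.5,0,0.062,0,-1,-4.2,0,2.3,0,0.062,0,-1,-4.4,0,2,0,0.062,0,-1,-4.5,0,1.7,0,0.062,0,-1,-4.6,0,1.5,0,0.062,0,-1,-4.6,0,1.2,0,0.062,0,-1,-4.8,0,0.8,0,0.062,0,-1])

```text
time_s: 10.02
eef_pos: [0.4663, 0.1586, 0.1721]
orientation: [2.309, 1.34, -0.843]
ft_force: [0.0, -0.4, -1.6]
width: 0.0473
gripper_force: 63.0
```

Request:
send_rows(steps=[-1,0,1.6,0,0.087,0,-1,-1,0,1.5,0,0.088,0,-1,-1.2,0,1.4,0,0.087,0,-1,-1.4,0,1.3,0,0.088,0,-1,-1.4,0,1.2,0,0.087,0,-1,-1.6,0,1,0,0.088,0,-1,-1.6,0,1,0,0.087,0,-1,-1.7,0,0.8,0,0.088,0,-1])

```text
time_s: 10.68
eef_pos: [0.4592, 0.1464, 0.1672]
orientation: [-2.715, -1.574, -0.001]
ft_force: [-0.3, -0.7, -1.2]
width: 0.0473
gripper_force: 62.9
```

Request:
send_rows(steps=[-4.6,11.4,2.9,0,0,0.075,-1,-3.8,11.7,2.9,0,0,0.075,-1,-3,12,2.9,0,0,0.075,-1,-2,12,2.9,0,0,0.075,-1,-1,12.3,2.9,0,0,0.075,-1,0,12.3,2.9,0,0,0.075,-1,0.7,12.2,2.9,0,0,0.075,-1,1.7,12.2,2.9,0,0,0.075,-1])

```text
time_s: 11.35
eef_pos: [0.5196, 0.0684, 0.1429]
orientation: [-3.062, -0.696, 0.008]
ft_force: [0.7, -0.8, -1.8]
width: 0.0472
gripper_force: 63.0
```

Request:
send_rows(steps=[2.6,12,2.9,0,0,0.075,-1,3.5,11.8,2.9,0,0,0.075,-1,4.3,11.5,2.9,0,0,0.075,-1,5.2,11,2.9,0,0,0.075,-1,6,10.8,2.9,0,0,0.075,-1,6.8,10.2,2.9,0,0,0.075,-1,7.6,9.7,2.9,0,0,0.075,-1,8.2,9,2.9,0,0,0.075,-1])

```text
time_s: 12.02
eef_pos: [0.5799, -0.0089, 0.1194]
orientation: [3.132, -0.24, -0.009]
ft_force: [0.3, 0.2, -1.8]
width: 0.0475
gripper_force: 63.1
```

Request:
send_rows(steps=[0,0,0,0,0,0,-1,0,0,0,0,0,0,-1])

```text
time_s: 12.18
eef_pos: [0.5797, -0.0085, 0.1192]
orientation: [-3.133, 0.233, 0.01]
ft_force: [-0.7, 0.6, -1.8]
width: 0.0468
gripper_force: 63.0
```

```bash
python3 - <<'E'
from fk import *
p,R,s=cur();print(p,R.as_matrix().round(4).tolist(),s['width'],s['ft_force'],s['time_s'])
plan(p,R,[.5806,-.0092,.028],down(-.15),6,-1)
E
```

```text
[ 0.57969047 -0.00849477  0.11923709] [[0.989, -0.1481, -0.0061], [-0.1481, -0.989, 0.0006], [-0.0061, 0.0003, -1.0]] 0.046795916279473534 [-0.66763993  0.57061597 -1.79317954] 12.1833
[0.3,0.1,15.2,0.0,0.001,0.0,-1,0.2,0.1,15.2,0.0,0.001,0.0,-1,0.2,0.1,15.2,0.0,0.001,0.001,-1,0.2,0.1,15.2,0.0,0.001,-0.0,-1,0.2,0.0,15.2,0.0,0.001,0.0,-1,0.2,0.1,15.2,0.0,0.001,0.0,-1]
```

Request:
send_rows(steps=[0,0,20,0,0.003,0,-1,0,0,22,0,0.003,0,-1,0,0,20,0,0,0,-1,0,0,16,0,0,0,-1,0,0,9,0,0,0,-1,0,0,4,0,0,0,-1,0,0,0,0,0,0,-1,0,0,0,0,0,0,-1])

```text
time_s: 12.85
eef_pos: [0.5807, -0.008, 0.0292]
orientation: [3.133, -0.233, 0.004]
ft_force: [0.0, 0.0, -0.5]
width: 0.0474
gripper_force: 63.0
```

Request:
send_rows(steps=[0,0,1,0,0,0,-1,0,0,1,0,0,0,-1,0,0,0,0,0,0,-1,0,0,0,0,0,0,-1])

```text
time_s: 13.18
eef_pos: [0.5805, -0.0082, 0.0268]
orientation: [3.133, -0.234, 0.003]
ft_force: [-0.5, 0.2, -2.3]
width: 0.047
gripper_force: 63.0
```

Not yet touching; the expected contact height is about 0.0246.

Request:
send_rows(steps=[0,0,1,0,0,0,-1,0,0,0.7,0,0,0,-1,0,0,0.5,0,0,0,-1,0,0,0,0,0,0,-1,0,0,0,0,0,0,-1])

```text
time_s: 13.6
eef_pos: [0.5803, -0.0082, 0.0246]
orientation: [3.133, -0.234, 0.002]
ft_force: [-3.9, 0.1, 4.3]
width: 0.047
gripper_force: 63.6
```

Request:
send_rows(steps=[0,0,0,0,0,0,0.2,0,0,0,0,0,0,0.3,0,0,0,0,0,0,0.5,0,0,0,0,0,0,0.7,0,0,0,0,0,0,1,0,0,0,0,0,0,1,0,0,0,0,0,0,1])

```text
time_s: 14.18
eef_pos: [0.5801, -0.0081, 0.024]
orientation: [3.133, -0.234, 0.002]
ft_force: [-0.6, -0.0, 0.3]
width: 0.0851
gripper_force: 0.0
```

Request:
send_rows(steps=[0,0,-10,0,0,0,1,0,0,-20,0,0,0,1,0,0,-30,0,0,0,1,0,0,-30,0,0,0,1,0,0,-30,0,0,0,1,0,0,-30,0,0,0,1,0,0,-30,0,0,0,1,0,0,-20,0,0,0,1])

```text
time_s: 14.85
eef_pos: [0.581, -0.0082, 0.2288]
orientation: [3.132, -0.234, 0.01]
ft_force: [1.3, 0.3, 0.0]
width: 0.0858
gripper_force: 0.0
```

```bash
python3 - <<'E'
from fk import *
from plant import arm
p,R,s=cur();print(p,s['width'],s['ft_force'],s['time_s'])
A=[]
for n in("scene","side"):
    im,d=arm.camera(n);np.savez(f"pics/{n}4.npz",p=im,d=d,**arm.camera_params(n));w,c=cloud(f"pics/{n}4.npz");A.append(np.c_[w.reshape(-1,3),c.reshape(-1,3)])
    cv2.imwrite(f"pics/{n}4.png",im[:,:,::-1])
A=np.vstack(A);A=A[np.isfinite(A[:,2])]
o=A[(A[:,2]<.075)&(A[:,2]>.045)&(np.hypot(*(A[:,:2]-B).T)<.1)]
print("bowl",cv2.minEnclosingCircle(o[:,:2].astype(np.float32)))
k=A[(np.hypot(*(A[:,:2]-[.593,-.0095]).T)<.1)&(A[:,2]>.012)&(A[:,2]<.09)];print(k[:,2].max(),cv2.minAreaRect((k[:,:2]*1000).astype(np.float32)))
E
```

```text
[ 0.58095773 -0.00817659  0.2288389 ] 0.08582385959161055 [1.30600496 0.25314988 0.0044942 ] 14.85
bowl ((0.5290866494178772, 0.2665041387081146), 0.07620047777891159)
0.07970514385179538 ((589.7799682617188, -10.343017578125), (51.16386032104492, 162.04579162597656), 81.85760498046875)
```

View pics/side4.png

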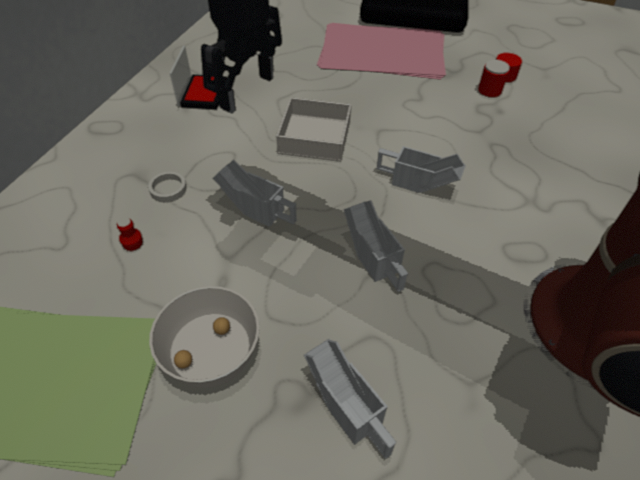

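The jug stands upright at (255,195), with the gripper clear above it. Both balls lie in the bowl at (221,325) and (183,358), and the bowl hasn't moved. Handing in.

```bash
python3 -c "
from plant import arm
print(arm.sign_off())"
```

```text
the job is handed in; nothing more can be done
None
```

Both balls are in the round bowl, which stayed where it was; the jug stands upright on the desk, released, and the job was handed in at about 15 s of the 51 s allowed.

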